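Slide the wet-lacquered vase into the drying row

TASK

The tall vase standing out on the bench has just been lacquered and is still wet: without lifting or tipping it, slide it by the raw waste block under it onto the empty card of the drying row, so that the block stands wholly on the card and fully home against the batten behind. Nothing may touch the lacquered wood, go gently against the batten, and leave the other pieces in the row and the rest of the bench as they are.

Things in the scene. Friction and masses are not known exactly. Their poses are not given: they have to be found in the camera images.
- vase: Raw pale plywood waste block (disc, diameter 62, height 36 mm) with the vase glued on it, loose on the bench. Origin: centre of its underside, z up. With the vase: 0.35 to 0.6 kg, 270 mm high; friction on the bench about 0.5 to 0.7, so pushed higher than about 45 mm it tips instead of sliding. A single fingertip lets the round block veer off; two parted tips keep it between them.
- vase_turning: Wet-lacquered vase on the block, mid-brown wood, the tallest turning, the only one away from the batten. Origin: on its axis at the block's top. Radius by height over the bench: 24 mm at 36, 26 at 66, 36 at 104, 44 (widest) at 150, 15 at 240, lip 24 at 268. It overhangs the block, so a gripper straight down beside the block meets it; one leaning back about 40 degrees clears it.
- batten: Straight wooden batten, 22 mm deep, 460 long, 22 high, screwed down behind the drying row at the left of the bench; rigid. Origin: centre of its underside. Its y axis runs along it, its x axis points away from the row (to the left); its face towards the row is the plane x = -11 mm, so the block (radius 31) is home with its centre at x = -42 mm in this frame.
- card: The empty card, flat, off-white, on the bench before the batten: 100 mm along it, 92 across, too thin to catch on (0.6 mm). Axes as the batten's. Origin: mid-width, 32 mm in front of the batten's face; the card runs from 59 mm before the origin to 33 mm behind it. One of three places 140 mm apart; any of them may be the empty one.
- candlestick: Lacquered candlestick 220 mm high, at most 62 mm in diameter, on an equal waste block (62 mm by 36 mm) on a card, in one place of the row, its block 1 mm from the batten. Loose, about 0.36 kg. Origin: centre of the block's underside. Not to be disturbed.
- flask: Lacquered round-bellied flask 166 mm high, 86 mm at its widest (78 mm above the bench), on an equal waste block on a card in another place of the row. Loose, about 0.42 kg. Origin: centre of the block's underside. Not to be disturbed.
- aerosol: Spray can 53 mm in diameter and 193 mm high, behind the batten. Origin: centre of its underside. Bystander.
- brush_jar: Glass jar 78 mm in diameter and 90 mm high with a brush standing in it to 183 mm, behind the batten. Origin: centre of its underside. Bystander.
- bowl: Wooden bowl 170 mm across the rim and 62 mm high, at the right. Origin: centre of its underside. Bystander.
- blank: Square wooden turning blank 55 by 210 by 55 mm lying at the right, long axis y. Origin: centre of its underside. Bystander.
- grinding_wheel: Grey-green grinding wheel 200 mm in diameter and 25 mm thick lying flat at the far side of the bench. Origin: centre of its underside. Bystander.
- glue_bottle: Small white bottle 38 mm in diameter and 110 mm high behind the batten. Origin: centre of its underside. Bystander.

How it is judged:
By the outcome, as a careful person would: the job done as asked, in the order asked, and still so for the second after the job is handed in, with the robot touching nothing.
It also fails if it takes over 64 s, if anything falls off the work surface, if the arm or the gripper's body presses on something with over 40 N, if the wrist force passes 120 N, or if a joint passes its speed limit or range.

ROBOT

A 6-joint arm with a two-finger parallel gripper is mounted at the origin on the work surface. World frame = base frame: x ahead of the robot, y to its left, z up, the work surface at z = 0. Lengths are in m, angles in degrees, forces in N, time in s.
With the tool pointing down it reaches from about 0.25 to 0.725 m from the base axis. Payload 9.7 kg.
Tool frame: the origin (TCP) lies midway between the tips of the shut fingers; the grasp point (between the pads) lies 19 mm behind it (bot.hold_point_z is the distance from the TCP to the grasp point, in m); z points along the fingers, y is the line along which they close (so a half turn about z gives the same grasp; the last joint's range is limited). The gripper opens to 85 mm and grips with 20 to 120 N. Pads are 22 mm wide; open, the fingers measure 114 mm over their backs; the gripper's body (76 mm by 85 mm) begins 54 mm behind the grasp point. The pads swing forward as they close: fully open they stand 13 mm farther back than shut.
Start: joints at [67.666, 4.979, 10.078, 95.1, 0, 90], TCP at [0.209, 0.509, 0.204] pointing down, gripper open.
Joint ranges: [-179.16, 179.16], [-48.56, 103.87], [-65.8, 70.77], [-126.05, 130.52], [-82.76, 87.17], [-180, 180]. Speed limits (degrees/s): [127.2, 127.2, 147.25, 180, 180, 180].

INTERFACE

Orientations are given as [roll, pitch, yaw] about the fixed x, y, z axes, in that order (R = Rz(yaw) Ry(pitch) Rx(roll)).
In Python, from workcell import bot gives the robot as it stands.
- The arm moves only by the tool play_rows, never from a script. Its argument "steps" is a list that holds one entry, the list of rows, each a list of 4 numbers: the shift along the tool's x, y, z in m, then the turn about the tool's z in rad. In form: [[[tx, ty, tz, yaw], ...]]. A call has exactly 5 rows; each row shifts and turns the commanded pose from where the row before left it, along the tool's axes as they then stand; what a row does not reach is not made up. A row lasts 1/12 s, in which the tool goes at most 41.7 mm and 7.16 degrees, less where a joint would pass 70% of its speed; a pose out of reach is approached as far as the arm can. A call is refused whole if a number of a shift passes 0.0417 or a number of a turn 0.125, either way. A call with a gripper value outside its range is refused whole. "gripper" is the finger opening in m, from 0 to 0.0854, set as the call begins (left out, the last holds). The fingers move at their own pace and stop on an object; "squeeze" is the grip in N (left out, the last holds). Time passes only in rows, so rows that do not move let the fingers close, or fill a call up. It gives the time, the measured TCP pose, the force, the opening and the grip force at its end, in the units of the state.
- bot.get_obs(): the state, without advancing time (a new reading comes with each control period).
- bot.camera(name): name is "scene" or "top" or "wrist"; returns a dict with "img" (400x640x3 uint8, blue, green, red), "vfov" (degrees; the focal length in pixels is half the picture's height over the tangent of half this angle, whatever the lens; pixels are square), "cx", "cy" (the principal point, pixels), "xyz" and "attitude" of the camera in the world. Camera axes: x right, y down, z forward; pixel columns grow to the right and rows downward; lengths in m; the calibration is good to about 2 mm. A picture is of the moment at which its call begins. There is no depth.
- bot.job_done(): hands the job in; it is judged then, once.
The state is a dict: "time": time; "q": joint angles; "qd": joint speeds; "joint_efforts": joint torques, N m; "ee_pos": TCP position; "tcp_rot": TCP orientation; "wrist_force": force on the tool from outside, world axes, zero at the start; "torque": the same for the moment, N m; "opening": finger opening in m; "grasp_force": force on a finger pad.
Only numpy, scipy, OpenCV 4.12 (cv2) and the standard library are available. Lean on these libraries where they do the work, as an engineer would, in place of code of your own. Each camera call takes 0.05 s, during which the arm holds its last target. There are 200 camera calls.

## Working session

There is one attempt and no reset: what is moved stays moved. The work goes in short steps, Python scripts to look and compute and a tool call to move; the robot and the scene stay as the last step left them, time stands still between calls to the robot, and variables do not carry over. Pictures are saved under pics/ and viewed, at most 10 in all, crops included, and the job is handed in when it is done.

Besides the shell and the picture viewer there is one more tool, called after "Emit:" by a JSON object that holds its "fn" and its "kwargs", one argument or row to a line. play_rows: Moves the arm, as the interface text tells. Its arguments: {"type":"object","properties":{"steps":{"type":"array","items":{"type":"array","items":{"type":"array","items":{"type":"number"}}}},"gripper":{"type":"number"},"squeeze":{"type":"number"}},"required":["steps"]}

```bash
mkdir -p pics; ls
python3 - <<'E'
from workcell import bot
import cv2,numpy as np,json
o=bot.get_obs();print({k:np.round(v,3).tolist() for k,v in o.items()})
for n in("scene","top"):
    c=bot.camera(n);cv2.imwrite(f"pics/{n}0.png",c["img"]);print(n,{k:v for k,v in c.items() if k!="img"})
    np.savez(f"{n}0.npz",**{k:v for k,v in c.items()})
E
```

```text
pics
{'time': 0.0, 'q': [67.668, 5.011, 10.036, 95.099, 0.0, 90.003], 'qd': [-0.053, 0.078, -0.013, 0.006, 0.07, -0.005], 'joint_efforts': [0.001, -52.039, 46.48, 0.016, 0.0, -0.0], 'ee_pos': [0.209, 0.509, 0.203], 'tcp_rot': [-179.926, -0.0, 157.665], 'wrist_force': [-0.156, -0.384, -0.167], 'torque': [0.015, 0.039, 0.032], 'grasp_force': 0.0, 'opening': 0.085}
scene {'vfov': 45.010869113908186, 'cx': 318.7131867478009, 'cy': 202.1408778758559, 'xyz': array([ 1.3307521 , -0.27258742,  1.08540898]), 'attitude': array([-1.41452141e+02, -1.25822733e-01,  6.89470719e+01])}
top {'vfov': 45.5664585881387, 'cx': 317.08873761636244, 'cy': 199.74199961191863, 'xyz': array([ 0.28354086, -0.00313647,  1.40934849]), 'attitude': array([-1.68036848e+02, -1.15937857e-01, -8.36260805e+01])}
```

View pics/scene0.png

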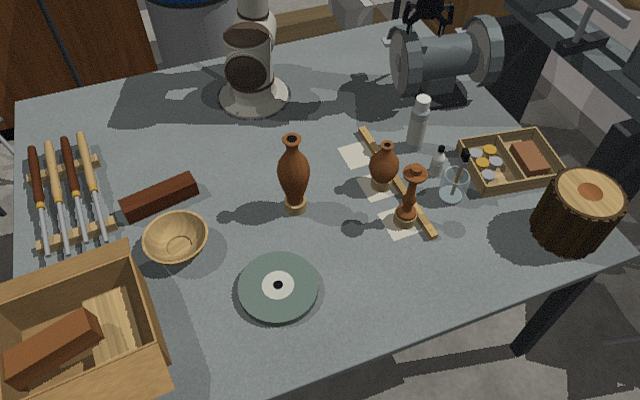

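View pics/top0.png

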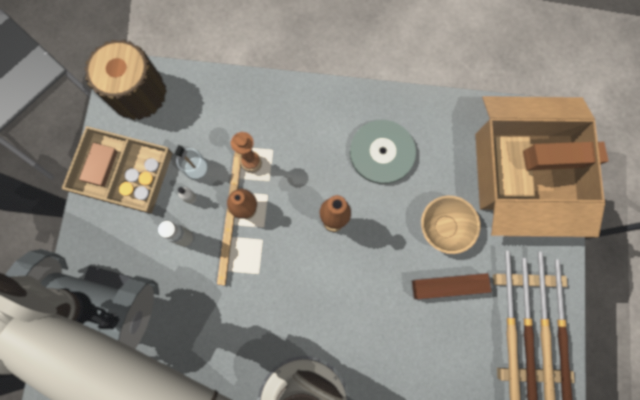

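The empty card is the near one (scene 355,152; top 247,255). The vase stands at scene (294,175), with its pale block at about (295,207), and at top (336,212).

```bash
cat > h.py <<'E'
import numpy as np,cv2
from scipy.spatial.transform import Rotation as Ro
def ray(c,u,v):
    f=200/np.tan(np.radians(float(c["vfov"]))/2)
    d=np.array([(u-float(c["cx"]))/f,(v-float(c["cy"]))/f,1.])
    return np.array(c["xyz"]),Ro.from_euler("xyz",c["attitude"],degrees=True).apply(d)
def onz(c,u,v,z):
    p,d=ray(c,u,v);return p+d*(z-p[2])/d[2]
def pix(c,P):
    f=200/np.tan(np.radians(float(c["vfov"]))/2)
    q=Ro.from_euler("xyz",c["attitude"],degrees=True).inv().apply(np.array(P)-c["xyz"])
    return np.array([f*q[0]/q[2]+float(c["cx"]),f*q[1]/q[2]+float(c["cy"])])
def blobs(m,box,n=3,amin=20):
    u0,v0,u1,v1=box;k=np.zeros_like(m);k[v0:v1,u0:u1]=m[v0:v1,u0:u1]
    cs=cv2.findContours(k,cv2.RETR_EXTERNAL,cv2.CHAIN_APPROX_NONE)[0]
    return sorted([c for c in cs if cv2.contourArea(c)>amin],key=cv2.contourArea)[::-1][:n]
E
python3 - <<'E'
from h import *
T=np.load("top0.npz");S=np.load("scene0.npz")
for n,c,cb,bb,vb in(("top",T,(225,230,275,280),(210,145,245,290),(315,185,360,235)),("scene",S,(330,135,380,175),(350,120,445,245),(270,125,320,222))):
    img=c["img"];h=cv2.cvtColor(img,cv2.COLOR_BGR2HSV)
    card=((h[...,1]<40)&(h[...,2]>165)).astype(np.uint8)
    for b in blobs(card,cb,1):
        r=cv2.boxPoints(cv2.minAreaRect(b));print(n,"card",[np.round(onz(c,*p,0)[:2],3).tolist() for p in r],"mean",np.round(onz(c,*np.mean(r,0),0),3))
    tan=((h[...,0]>12)&(h[...,0]<26)&(h[...,1]>75)&(h[...,2]>130)).astype(np.uint8)
    for b in blobs(tan,bb,3):
        r=cv2.boxPoints(cv2.minAreaRect(b));print(n,"batten",np.round(r).tolist(),[np.round(onz(c,*p,.022)[:2],3).tolist() for p in r])
    for b in blobs(tan,vb,3,3): print(n,"block",cv2.boundingRect(b))
    br=((h[...,0]<16)&(h[...,1]>90)).astype(np.uint8)
    for b in blobs(br,vb,1): print(n,"vase",cv2.boundingRect(b))
    print(h[190:216:2,294].tolist() if n=="scene" else "")
a=cv2.resize(S["img"][120:250,260:450],(760,520),interpolation=cv2.INTER_CUBIC);cv2.imwrite("pics/crop.png",a)
a=cv2.resize(T["img"][130:290,200:370],(638,600),interpolation=cv2.INTER_CUBIC);cv2.imwrite("pics/crop2.png",a)
E
```

```text
top card [[0.46, 0.272], [0.475, 0.145], [0.331, 0.126], [0.317, 0.251]] mean [0.395 0.198 0.   ]
top batten [[217.0, 283.0], [226.0, 207.0], [235.0, 208.0], [225.0, 285.0]] [[0.3, 0.286], [0.525, 0.292], [0.525, 0.266], [0.299, 0.262]]
top batten [[229.0, 195.0], [235.0, 151.0], [246.0, 152.0], [240.0, 196.0]] [[0.561, 0.29], [0.699, 0.293], [0.698, 0.258], [0.56, 0.255]]
top block (326, 226, 10, 5)
top vase (320, 196, 30, 33)

scene card [[0.343, 0.174], [0.318, 0.251], [0.433, 0.249], [0.455, 0.174]] mean [0.389 0.211 0.   ]
scene batten [[400.0, 213.0], [416.0, 202.0], [438.0, 233.0], [422.0, 245.0]] [[0.656, 0.23], [0.637, 0.29], [0.755, 0.294], [0.771, 0.236]]
scene batten [[402.0, 167.0], [421.0, 159.0], [429.0, 177.0], [410.0, 186.0]] [[0.505, 0.314], [0.495, 0.385], [0.57, 0.37], [0.579, 0.302]]
scene batten [[392.0, 177.0], [397.0, 174.0], [408.0, 191.0], [403.0, 194.0]] [[0.529, 0.268], [0.522, 0.288], [0.595, 0.289], [0.601, 0.27]]
scene block (283, 133, 18, 12)
scene block (291, 196, 15, 13)
scene vase (277, 133, 33, 73)
[[11, 151, 54], [13, 116, 57], [13, 190, 51], [13, 164, 53], [16, 171, 58], [16, 165, 51], [11, 149, 53], [12, 228, 47], [20, 97, 153], [19, 87, 158], [22, 84, 79], [20, 105, 73], [19, 97, 79]]
```

View pics/crop.png

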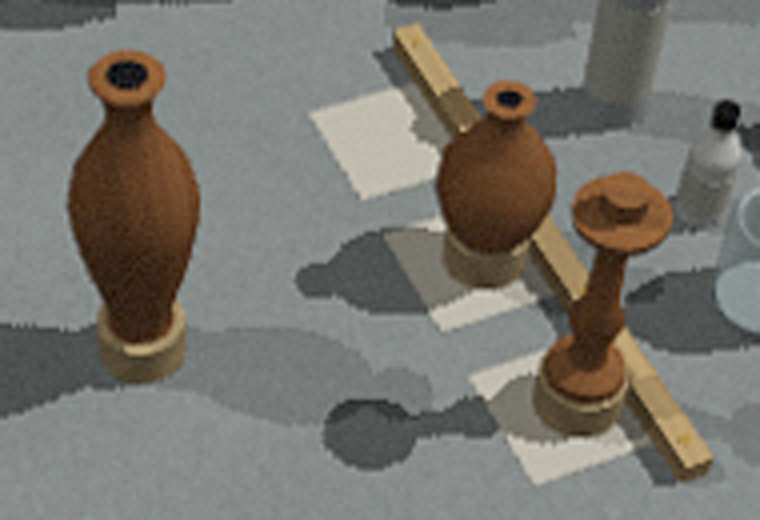

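View pics/crop2.png

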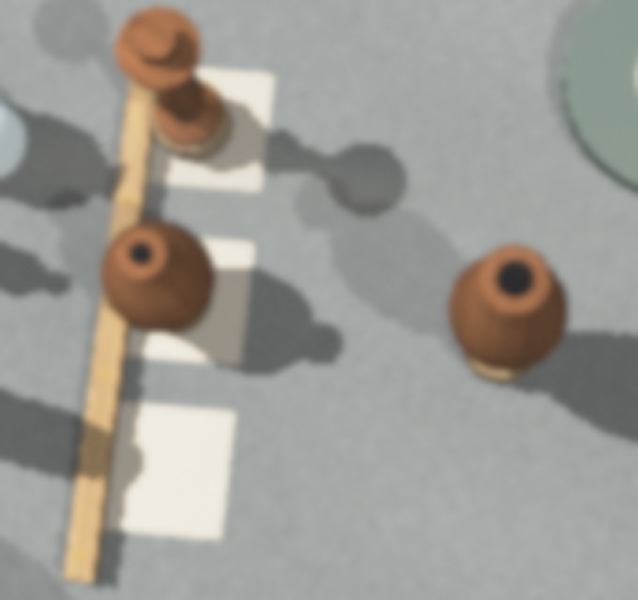

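The crops show:
- **Card:** front edge runs from crop2 (238,410) to (222,540).
- **Batten:** row-side edge runs from crop2 (153,90) to (98,582).
- **Vase lip:** centre at crop2 (515,278) and crop (127,76).
- **Block:** spans 98–185 in crop, with its bottom at y=382.

Run:
```python
from h import *
T=np.load("top0.npz");S=np.load("scene0.npz")
t=lambda x,y:(200+x/3.753-.37,130+y/3.75-.37)
s=lambda x,y:(260+x/4-.37,120+y/4-.37)
f=lambda a:np.round(a[:2],4)
print("lip top",f(onz(T,*t(515,278),.268)),"scene",f(onz(S,*s(127,76),.268)))
# scene block: axis px mid, bottom front point: cast to z=0 and add 31 mm away from cam
p=onz(S,*s(142,382),0);d=p-S["xyz"];d[2]=0;d/=np.linalg.norm(d);print("block by base front",f(p+.031*d))
p=onz(T,*t(498,381),0.036);print("top block low edge",f(p))
print("face top",f(onz(T,*t(153,90),.022)),f(onz(T,*t(98,582),.022)), "far edge",f(onz(T,*t(64,578),.022)))
print("scene face: near end",f(onz(S,*s(396,34),.022)),"far",f(onz(S,*s(687,465),.022)),"mid",f(onz(S,*s(437,95),.022)))
print("card front top",f(onz(T,*t(238,410),0)),f(onz(T,*t(222,540),0)),"back",f(onz(T,*t(135,402),0)))
print("card front scene",f(onz(S,*s(310,114),0)),f(onz(S,*s(363,198),0)))
for n,c,b in(("top",T,(225,230,275,280)),("scene",S,(330,135,380,175))):
    h=cv2.cvtColor(c["img"],cv2.COLOR_BGR2HSV);m=((h[...,1]<45)&(h[...,2]>190)).astype(np.uint8)
    k=blobs(m,b,1)[0];print(n,cv2.contourArea(k),cv2.approxPolyDP(k,3,True)[:,0].tolist(),[f(onz(c,*p[0],0)).tolist() for p in cv2.approxPolyDP(k,3,True)])
```

```text
lip top [ 0.5195 -0.0277] scene [ 0.5166 -0.0281]
block by base front [ 0.5147 -0.0296]
top block low edge [ 0.485 -0.028]
face top [0.6924 0.2743] [0.2988 0.2594] far edge [0.2989 0.2857]
scene face: near end [0.3032 0.2627] far [0.7559 0.2735] mid [0.378  0.2644]
card front top [0.4443 0.1736] [0.3418 0.1723] back [0.4415 0.2556]
card front scene [0.3418 0.1729] [0.4391 0.1764]
top 868.0 [[238, 237], [238, 255], [232, 270], [258, 273], [262, 240]] [[0.4418, 0.2484], [0.3889, 0.2407], [0.3435, 0.2518], [0.3433, 0.1748], [0.4409, 0.1763]]
scene 435.0 [[359, 143], [339, 148], [350, 168], [368, 163]] [[0.3455, 0.2468], [0.3434, 0.1787], [0.4344, 0.1771], [0.4351, 0.2371]]
```

Emit:
{"fn": "play_rows", "kwargs": {
  "steps": [
    [[0,0,-0.03,0],[0,0,-0.03,0],[0,0,-0.03,0],[0,0,-0.03,0],[0,0,0,0]]
  ],
  "gripper": 0.05
}}

```text
time: 0.52
ee_pos: [0.2092, 0.5093, 0.3293]
tcp_rot: [179.6, 0.0, 157.7]
wrist_force: [-0.3, 0.9, 0.3]
opening: 0.0502
grasp_force: 0.0
```

Run:
```python
from h import *
S=np.load("scene0.npz");T=np.load("top0.npz")
for P in([.209,.509,.203],[.209,.509,.4],[.0,0,0],[.27,.66,.3]):print(P,pix(S,P).round(),pix(T,P).round())
print("grinder base",onz(S,435,85,.05).round(3),onz(S,500,50,.1).round(3),"stump",onz(S,570,250,0).round(3))
```

```text
[0.209, 0.509, 0.203] [422.  47.] [107. 308.]
[0.209, 0.509, 0.4] [434. -14.] [ 65. 309.]
[0.0, 0, 0] [254.  96.] [304. 404.]
[0.27, 0.66, 0.3] [482.  19.] [ 29. 274.]
grinder base [0.227 0.579 0.05 ] [0.191 0.846 0.1  ] stump [0.917 0.608 0.   ]
```

Emit:
{"fn": "play_rows", "kwargs": {
  "steps": [
    [[0,0.04,0,0],[0,0.04,0,0],[0,0.04,0,0],[0,0.04,0,0],[0,0.04,0,0]]
  ]
}}

```text
time: 0.93
ee_pos: [0.269, 0.6548, 0.3163]
tcp_rot: [179.3, 0.0, 157.7]
wrist_force: [29.5, 70.2, 80.4]
opening: 0.0497
grasp_force: 0.0
```

Emit:
{"fn": "play_rows", "kwargs": {
  "steps": [
    [[0,0.04,0,0],[0,0.04,0,0],[0,0.04,0,0],[0,0.04,0,0],[0,0.04,0,0]]
  ]
}}

```text
time: 1.35
ee_pos: [0.3102, 0.7551, 0.2508]
tcp_rot: [172.5, 0.0, 157.7]
wrist_force: [0.1, 0.9, -0.4]
opening: 0.0499
grasp_force: 0.0
```

```bash
python3 -c "
from workcell import bot
o=bot.get_obs();print(o['q'],o['ee_pos'],o['tcp_rot'])"
```

```text
[ 6.76654495e+01  4.58060521e+01  7.06677156e+01  1.07364947e+02
 -1.98833775e-04  9.00003473e+01] [0.31022411 0.75510436 0.25082474] [1.72503284e+02 1.51826403e-04 1.57665079e+02]
```

Run:
```python
from workcell import bot
import cv2
a=bot.camera("scene")["img"];b=bot.camera("top")["img"]
cv2.imwrite("pics/both1.png",cv2.resize(cv2.vconcat([a[:220],b[150:]]),None,fx=1.2,fy=1.2))
```

```text
(no output)
```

View pics/both1.png

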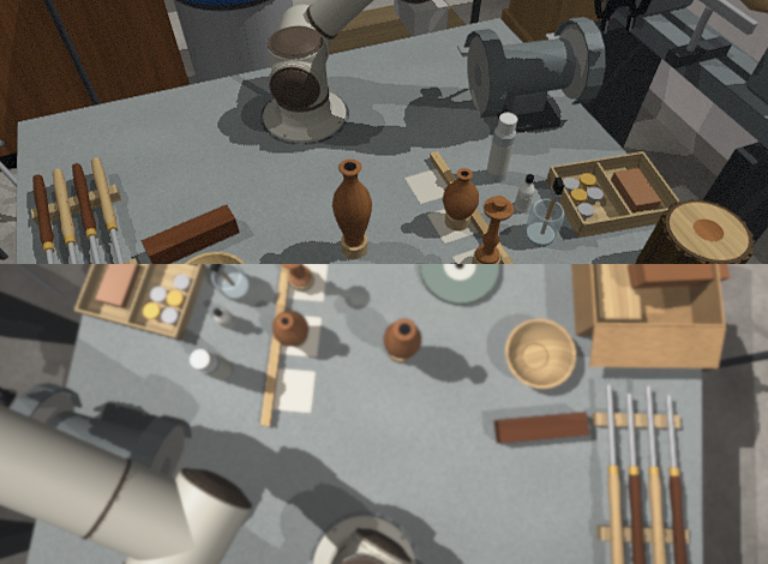

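Emit:
{"fn": "play_rows", "kwargs": {
  "steps": [
    [[0,-0.029,-0.024,0],[0,-0.029,-0.024,0],[0,-0.029,-0.024,0],[0,-0.029,-0.024,0],[0,-0.029,-0.024,0]]
  ]
}}

```text
time: 1.87
ee_pos: [0.2496, 0.6074, 0.3524]
tcp_rot: [172.5, -0.0, 157.7]
wrist_force: [0.5, 0.3, 0.8]
opening: 0.0502
grasp_force: 0.0
```

Emit:
{"fn": "play_rows", "kwargs": {
  "steps": [
    [[0,-0.029,-0.024,0],[0,-0.029,-0.024,0],[0,-0.029,-0.024,0],[0,-0.029,-0.024,0],[0,-0.029,-0.024,0]]
  ]
}}

```text
time: 2.28
ee_pos: [0.1888, 0.4597, 0.4526]
tcp_rot: [172.4, 0.0, 157.7]
wrist_force: [0.5, -0.1, 1.4]
opening: 0.0502
grasp_force: 0.0
```

Emit:
{"fn": "play_rows", "kwargs": {
  "steps": [
    [[0.034,-0.013,0,0],[0.034,-0.013,0,0],[0.034,-0.013,0,0],[0.034,-0.013,0,0],[0.034,-0.013,0,0]]
  ]
}}

```text
time: 2.7
ee_pos: [0.0067, 0.4658, 0.4433]
tcp_rot: [172.4, -0.0, 157.6]
wrist_force: [0.0, 0.0, 0.6]
opening: 0.0499
grasp_force: 0.0
```

Emit:
{"fn": "play_rows", "kwargs": {
  "steps": [
    [[0.034,-0.013,0,0],[0.034,-0.013,0,0],[0.034,-0.013,0,0],[0.034,-0.013,0,0],[0.034,-0.013,0,0]]
  ]
}}

```text
time: 3.12
ee_pos: [-0.175, 0.4709, 0.4347]
tcp_rot: [172.4, -0.0, 157.7]
wrist_force: [0.9, 1.0, 0.2]
opening: 0.05
grasp_force: 0.0
```

```bash
cat > st.py <<'E'
from workcell import bot
import numpy as np
from scipy.spatial.transform import Rotation as Ro
o=bot.get_obs();R=Ro.from_euler("xyz",o["tcp_rot"],degrees=True).as_matrix()
z=R[:,2];print("t",o["time"],"p",np.round(o["ee_pos"],4),"rot",np.round(o["tcp_rot"],1),"q",np.round(o["q"],1),"F",np.round(o["wrist_force"],1))
print("lean",np.degrees(np.arccos(-z[2])).round(1),"dir",np.degrees(np.arctan2(z[1],z[0])).round(1),"ydir",np.degrees(np.arctan2(R[1,1],R[0,1])).round(1),"y.z",R[2,1].round(3))
def loc(d):return np.round(R.T@np.array(d),4)   # world shift -> tool shift
E
python3 st.py
```

```text
t 3.1167 p [-0.175   0.4709  0.4347] rot [172.4  -0.  157.7] q [113.8   5.8  38.4 117.4  -5.4 135.8] F [0.9 1.  0.2]
lean 7.6 dir 67.8 ydir 67.7 y.z 0.132
```

Emit:
{"fn": "play_rows", "kwargs": {
  "steps": [
    [[0.02,0.022,0,0],[0.02,0.022,0,0],[0.02,0.022,0,0],[0.02,0.022,0,0],[0.02,0.022,0,0]]
  ]
}}

```text
time: 3.53
ee_pos: [-0.2176, 0.5936, 0.4309]
tcp_rot: [172.2, -0.2, 157.8]
wrist_force: [-0.2, -0.7, 0.9]
opening: 0.0497
grasp_force: 0.0
```

Emit:
{"fn": "play_rows", "kwargs": {
  "steps": [
    [[0.017,0.018,0,0],[0.017,0.018,0,0],[0.017,0.018,0,0],[0.017,0.018,0,0],[0.017,0.018,0,0]]
  ]
}}

```text
time: 3.95
ee_pos: [-0.2439, 0.6671, 0.3964]
tcp_rot: [169.1, -3.0, 158.1]
wrist_force: [0.4, 0.5, 0.3]
opening: 0.0499
grasp_force: 0.0
```

Emit:
{"fn": "play_rows", "kwargs": {
  "steps": [
    [[0.017,0.018,0,0],[0.017,0.018,0,0],[0.017,0.018,0,0],[0.017,0.018,0,0],[0.017,0.018,0,0]]
  ]
}}

```text
time: 4.37
ee_pos: [-0.2684, 0.733, 0.3673]
tcp_rot: [165.9, -5.7, 158.8]
wrist_force: [-0.8, -1.0, 1.1]
opening: 0.0498
grasp_force: 0.0
```

```bash
python3 st.py
```

```text
t 4.3667 p [-0.2684  0.733   0.3673] rot [165.9  -5.7 158.8] q [112.3  37.4  70.7 109.2  -5.6 133.6] F [-0.8 -1.   1.1]
lean 15.2 dir 90.5 ydir 67.3 y.z 0.242
```

```bash
python3 -c "
from st import *
print(loc([-.342*.04,.94*.04,0]),loc([-.342*.04,.94*.04,.015]))"
```

```text
t 4.3667 p [-0.2684  0.733   0.3673] rot [165.9  -5.7 158.8] q [112.3  37.4  70.7 109.2  -5.6 133.6] F [-0.8 -1.   1.1]
lean 15.2 dir 90.5 ydir 67.3 y.z 0.242
[0.0262 0.0286 0.0099] [ 0.0277  0.0322 -0.0046]
```

Emit:
{"fn": "play_rows", "kwargs": {
  "steps": [
    [[0.027,0.03,0,0],[0.027,0.03,0,0],[0.027,0.03,0,0],[0.027,0.03,0,0],[0.027,0.03,0,0]]
  ]
}}

```text
time: 4.78
ee_pos: [-0.3008, 0.8289, 0.3417]
tcp_rot: [159.8, -10.8, 160.3]
wrist_force: [0.1, 0.0, -0.1]
opening: 0.0502
grasp_force: 0.0
```

Emit:
{"fn": "play_rows", "kwargs": {
  "steps": [
    [[0.027,0.03,0,0],[0.027,0.03,0,0],[0.027,0.03,0,0],[0.027,0.03,0,0],[0.027,0.03,0,0]]
  ]
}}

```text
time: 5.2
ee_pos: [-0.3296, 0.9067, 0.3467]
tcp_rot: [152.8, -16.1, 162.7]
wrist_force: [0.1, -0.9, -0.7]
opening: 0.0501
grasp_force: 0.0
```

```bash
python3 -c "
from st import *
print(loc([-.342*.04,.94*.04,0]),loc([-.342*.04,.94*.04,.015]))"
```

```text
t 5.2 p [-0.3296  0.9067  0.3467] rot [152.8 -16.1 162.7] q [111.8  43.2  70.7  86.7  -5.6 131.4] F [ 0.1 -0.9 -0.7]
lean 31.3 dir 101.0 ydir 64.6 y.z 0.439
[0.0233 0.0253 0.0205] [0.0274 0.0318 0.0077]
```

Emit:
{"fn": "play_rows", "kwargs": {
  "steps": [
    [[0.027,0.031,0.005,0],[0.027,0.031,0.005,0],[0.027,0.031,0.005,0],[0.027,0.031,0.005,0],[0.027,0.031,0.005,0]]
  ]
}}

```text
time: 5.62
ee_pos: [-0.355, 0.9811, 0.3628]
tcp_rot: [145.0, -21.2, 166.0]
wrist_force: [0.6, 0.4, -0.3]
opening: 0.05
grasp_force: 0.0
```

```bash
python3 -c "
from st import *
p=o['ee_pos']
print('y to horizontal turn:',np.arctan2(R[2,1],R[2,0]))
print(loc(np.array([0.05,.45,.5])-p),loc([.45,-.25,0.]),loc([0,-.4,0.]))"
```

```text
t 5.6167 p [-0.355   0.9811  0.3628] rot [145.  -21.2 166. ] q [111.5  45.2  70.7  75.6  -5.3 130.3] F [ 0.6  0.4 -0.3]
lean 40.2 dir 103.2 ydir 61.8 y.z 0.535
y to horizontal turn: 0.9775265442587299
[-0.4371 -0.1599 -0.4984] [-0.4637 -0.0062 -0.2235] [-0.0905 -0.2976 -0.2515]
```

Emit:
{"fn": "play_rows", "kwargs": {
  "steps": [
    [[-0.022,-0.008,-0.025,0],[-0.022,-0.008,-0.025,0],[-0.022,-0.008,-0.025,0],[-0.022,-0.008,-0.025,0],[-0.022,-0.008,-0.025,0]]
  ]
}}

```text
time: 6.03
ee_pos: [-0.2637, 0.8618, 0.3954]
tcp_rot: [145.0, -21.1, 165.9]
wrist_force: [0.3, 0.4, 1.1]
opening: 0.0497
grasp_force: 0.0
```

Emit:
{"fn": "play_rows", "kwargs": {
  "steps": [
    [[-0.022,-0.008,-0.025,0],[-0.022,-0.008,-0.025,0],[-0.022,-0.008,-0.025,0],[-0.022,-0.008,-0.025,0],[-0.022,-0.008,-0.025,0]]
  ]
}}

```text
time: 6.45
ee_pos: [-0.1618, 0.7284, 0.4302]
tcp_rot: [145.0, -21.2, 166.0]
wrist_force: [0.3, 0.3, 1.3]
opening: 0.05
grasp_force: 0.0
```

Emit:
{"fn": "play_rows", "kwargs": {
  "steps": [
    [[-0.022,-0.008,-0.025,0],[-0.022,-0.008,-0.025,0],[-0.022,-0.008,-0.025,0],[-0.022,-0.008,-0.025,0],[-0.022,-0.008,-0.025,0]]
  ]
}}

```text
time: 6.87
ee_pos: [-0.0603, 0.5951, 0.4645]
tcp_rot: [144.9, -21.2, 166.0]
wrist_force: [0.8, 0.6, 0.7]
opening: 0.0502
grasp_force: 0.0
```

Emit:
{"fn": "play_rows", "kwargs": {
  "steps": [
    [[-0.022,-0.008,-0.025,0],[-0.022,-0.008,-0.025,0],[-0.022,-0.008,-0.025,0],[-0.022,-0.008,-0.025,0],[-0.022,-0.008,-0.025,0]]
  ]
}}

```text
time: 7.28
ee_pos: [0.0408, 0.4617, 0.4991]
tcp_rot: [144.9, -21.2, 166.0]
wrist_force: [1.6, -0.2, 0.2]
opening: 0.0497
grasp_force: 0.0
```

```bash
python3 -c "
from st import *
p=o['ee_pos']
print(loc(np.array([0.30,.32,.48])-p),loc(np.array([.52,-.20,.46])-[.3,.32,.48]))"
```

```text
t 7.2833 p [0.0408 0.4617 0.4991] rot [144.9 -21.2 166. ] q [ 71.8 -29.7   5.6  89.4  19.7  99. ] F [ 1.6 -0.2  0.2]
lean 40.3 dir 103.2 ydir 61.8 y.z 0.536
[-0.2733 -0.0122 -0.1129] [-0.3234 -0.3096 -0.3446]
```

Emit:
{"fn": "play_rows", "kwargs": {
  "steps": [
    [[-0.027,-0.001,-0.011,0],[-0.027,-0.001,-0.011,0],[-0.027,-0.001,-0.011,0],[-0.027,-0.001,-0.011,0],[-0.027,-0.001,-0.011,0]]
  ]
}}

```text
time: 7.7
ee_pos: [0.1694, 0.3937, 0.4895]
tcp_rot: [144.9, -21.1, 166.0]
wrist_force: [-0.1, 1.0, -0.7]
opening: 0.0503
grasp_force: 0.0
```

Emit:
{"fn": "play_rows", "kwargs": {
  "steps": [
    [[-0.027,-0.001,-0.011,0],[-0.027,-0.001,-0.011,0],[-0.027,-0.001,-0.011,0],[-0.027,-0.001,-0.011,0],[-0.027,-0.001,-0.011,0]]
  ]
}}

```text
time: 8.12
ee_pos: [0.2979, 0.3252, 0.4798]
tcp_rot: [144.9, -21.2, 165.9]
wrist_force: [0.1, 1.1, 0.8]
opening: 0.05
grasp_force: 0.0
```

Emit:
{"fn": "play_rows", "kwargs": {
  "steps": [
    [[-0.0215,-0.0205,-0.023,0],[-0.0215,-0.0205,-0.023,0],[-0.0215,-0.0205,-0.023,0],[-0.0215,-0.0205,-0.023,0],[-0.0215,-0.0205,-0.023,0]]
  ]
}}

```text
time: 8.53
ee_pos: [0.3732, 0.1579, 0.4651]
tcp_rot: [144.9, -20.4, 165.6]
wrist_force: [0.1, -0.3, -0.2]
opening: 0.05
grasp_force: 0.0
```

Emit:
{"fn": "play_rows", "kwargs": {
  "steps": [
    [[-0.0215,-0.0205,-0.023,0],[-0.0215,-0.0205,-0.023,0],[-0.0215,-0.0205,-0.023,0],[-0.0215,-0.0205,-0.023,0],[-0.0215,-0.0205,-0.023,0]]
  ]
}}

```text
time: 8.95
ee_pos: [0.4463, 0.0163, 0.4082]
tcp_rot: [145.4, -17.5, 163.2]
wrist_force: [0.4, 0.8, -0.4]
opening: 0.05
grasp_force: 0.0
```

```bash
python3 -c "
from st import *
p=o['ee_pos']
print(loc(np.array([.54,-.22,.4])-p))"
```

```text
t 8.95 p [0.4463 0.0163 0.4082] rot [145.4 -17.5 163.2] q [-20.5  10.6  31.2 130.5  33.4  -4.3] F [ 0.4  0.8 -0.4]
lean 38.2 dir 96.8 ydir 61.5 y.z 0.541
[-0.153  -0.1415 -0.1457]
```

```bash
python3 -c "
from st import *
p=o['ee_pos']
print(loc(np.array([.50,-.15,.365])-p),loc([0.03,-.04,-.1]))"
```

```text
t 8.95 p [0.4463 0.0163 0.4082] rot [145.4 -17.5 163.2] q [-20.5  10.6  31.2 130.5  33.4  -4.3] F [ 0.4  0.8 -0.4]
lean 38.2 dir 96.8 ydir 61.5 y.z 0.541
[-0.1078 -0.1248 -0.0723] [-0.0685 -0.0717  0.0517]
```

Emit:
{"fn": "play_rows", "kwargs": {
  "steps": [
    [[-0.021,-0.025,-0.014,0],[-0.021,-0.025,-0.014,0],[-0.021,-0.025,-0.014,0],[-0.021,-0.025,-0.014,0],[-0.021,-0.025,-0.014,0]]
  ]
}}

```text
time: 9.37
ee_pos: [0.4949, -0.136, 0.3395]
tcp_rot: [145.9, -16.0, 162.2]
wrist_force: [0.4, 0.3, -0.3]
opening: 0.05
grasp_force: 0.0
```

```bash
python3 -c "
from st import *
p=o['ee_pos']
print(loc(np.array([.535,-.19,.2])-p))"
```

```text
t 9.3667 p [ 0.4949 -0.136   0.3395] rot [145.9 -16.  162.2] q [-32.5  24.6  40.6 130.5  28.9 -16.2] F [ 0.4  0.3 -0.3]
lean 37.2 dir 94.4 ydir 61.6 y.z 0.539
[-0.0911 -0.0991  0.0766]
```

Emit:
{"fn": "play_rows", "kwargs": {
  "steps": [
    [[-0.018,-0.02,0.015,0],[-0.018,-0.02,0.015,0],[-0.018,-0.02,0.015,0],[-0.018,-0.02,0.015,0],[-0.018,-0.02,0.015,0]]
  ]
}}

```text
time: 9.78
ee_pos: [0.5338, -0.1904, 0.2005]
tcp_rot: [145.9, -16.0, 162.2]
wrist_force: [0.9, 0.3, 0.4]
opening: 0.05
grasp_force: 0.0
```

```bash
python3 -c "
from st import *
p=o['ee_pos']
print('turn',np.arctan2(R[2,1],R[2,0]))
from h import onz
T=np.load('top0.npz')
print(onz(T,450,225,.06))
"
```

```text
t 9.7833 p [ 0.5338 -0.1904  0.2005] rot [145.9 -16.  162.2] q [-34.6  30.3  32.6 117.9  28.  -18.4] F [0.9 0.3 0.4]
lean 37.2 dir 94.4 ydir 61.6 y.z 0.539
turn 1.0967630868788765
[ 0.53689419 -0.36089045  0.06      ]
```

Emit:
{"fn": "play_rows", "kwargs": {
  "steps": [
    [[0,0,0,0.1097],[0,0,0,0.1097],[0,0,0,0.1097],[0,0,0,0.1097],[0,0,0,0.1097]]
  ]
}}

```text
time: 10.2
ee_pos: [0.5336, -0.1898, 0.2018]
tcp_rot: [158.6, -31.2, 131.6]
wrist_force: [-0.4, -0.4, -1.0]
opening: 0.0498
grasp_force: 0.0
```

Emit:
{"fn": "play_rows", "kwargs": {
  "steps": [
    [[0,0,0,0.1097],[0,0,0,0.1097],[0,0,0,0.1097],[0,0,0,0.1097],[0,0,0,0.1097]]
  ]
}}

```text
time: 10.62
ee_pos: [0.5336, -0.1898, 0.2019]
tcp_rot: [-179.7, -37.2, 94.0]
wrist_force: [0.1, 0.4, -0.2]
opening: 0.0504
grasp_force: 0.0
```

```bash
python3 -c "
from st import *
p=o['ee_pos']
print(R.round(3).tolist(),loc(np.array([.524,-.12,.05])-p))
"
```

```text
t 10.6167 p [ 0.5336 -0.1898  0.2019] rot [-179.7  -37.2   94. ] q [-34.6  30.2  32.6 118.   28.   44.8] F [ 0.1  0.4 -0.2]
lean 37.3 dir 94.4 ydir 4.2 y.z -0.004
[[-0.056, 0.997, -0.047], [0.794, 0.072, 0.604], [0.605, -0.004, -0.796]] [-0.036  -0.0039  0.1635]
```

Emit:
{"fn": "play_rows", "kwargs": {
  "steps": [
    [[-0.0072,-0.0008,0.0325,0],[-0.0072,-0.0008,0.0325,0],[-0.0072,-0.0008,0.0325,0],[-0.0072,-0.0008,0.0325,0],[-0.0072,-0.0008,0.0325,0]]
  ]
}}

```text
time: 11.03
ee_pos: [0.524, -0.12, 0.0494]
tcp_rot: [180.0, -37.2, 94.4]
wrist_force: [-0.5, 0.1, -0.2]
opening: 0.0502
grasp_force: 0.0
```

```bash
python3 -c "
from st import *
import cv2
a=bot.camera('scene')['img'][60:280,180:460];b=bot.camera('top')['img'][130:330,180:480]
b=cv2.resize(b,(700,467));a=cv2.resize(a,(560,440));cv2.imwrite('pics/pre.png',cv2.resize(np.hstack([a[:,:],cv2.resize(b,(660,440))]),(800,289)))
cv2.imwrite('pics/preS.png',cv2.resize(a,(750,589),interpolation=cv2.INTER_CUBIC))
print(loc(np.array([.524,-.106,.010])-o['ee_pos']))
"
```

```text
t 11.0333 p [ 0.524  -0.12    0.0494] rot [180.  -37.2  94.4] q [-29.8  23.8   7.3  96.6  30.   49.5] F [-0.5  0.1 -0.2]
lean 37.2 dir 94.4 ydir 4.4 y.z 0.0
[-0.0127  0.001   0.0398]
```

View pics/preS.png

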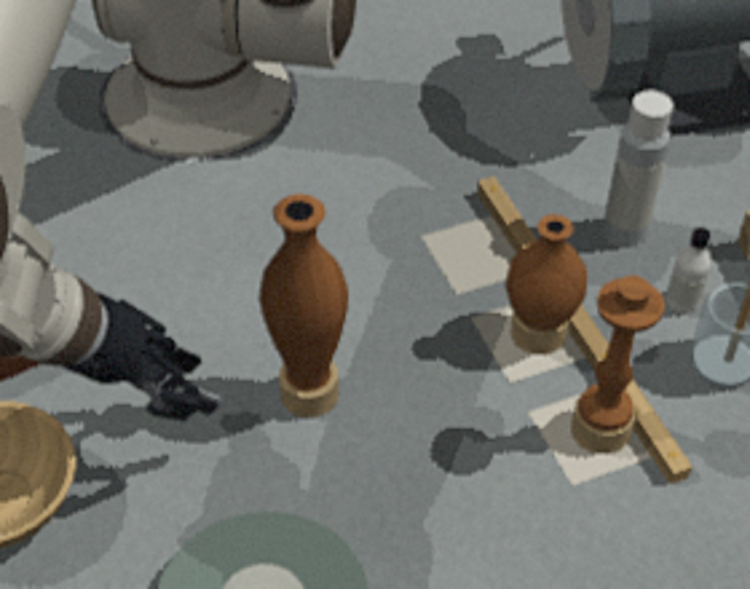

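Emit:
{"fn": "play_rows", "kwargs": {
  "steps": [
    [[-0.0025,0,0.008,0],[-0.0025,0,0.008,0],[-0.0025,0,0.008,0],[-0.0025,0,0.008,0],[-0.0025,0,0.0078,0]]
  ]
}}

```text
time: 11.55
ee_pos: [0.524, -0.107, 0.0106]
tcp_rot: [179.9, -37.2, 94.4]
wrist_force: [-0.0, 0.3, 0.5]
opening: 0.0499
grasp_force: 0.0
```

Emit:
{"fn": "play_rows", "kwargs": {
  "steps": [
    [[0.0064,0,0.0048,0],[0.0064,0,0.0048,0],[0.0064,0,0.0048,0],[0.0064,0,0.0048,0],[0.0032,0,0.0024,0]]
  ]
}}

```text
time: 11.97
ee_pos: [0.5207, -0.0696, 0.0115]
tcp_rot: [180.0, -37.2, 94.5]
wrist_force: [-0.5, 0.2, -1.6]
opening: 0.0501
grasp_force: 0.0
```

```bash
python3 -c "
from st import *
import cv2
c=bot.camera('scene');a=c['img'][125:225,230:350];b=bot.camera('top')['img'][170:260,290:400]
cv2.imwrite('pics/c1.png',np.hstack([cv2.resize(a,(480,400),interpolation=2),cv2.resize(b,(320,262),interpolation=2)[:,:].copy() if 0 else cv2.resize(b,(320,400),interpolation=2)]))
"
```

```text
t 11.9667 p [ 0.5207 -0.0696  0.0115] rot [180.  -37.2  94.5] q [-25.7  20.9  -0.7  89.3  31.5  53.8] F [-0.5  0.2 -1.6]
lean 37.2 dir 94.4 ydir 4.4 y.z 0.001
```

View pics/c1.png

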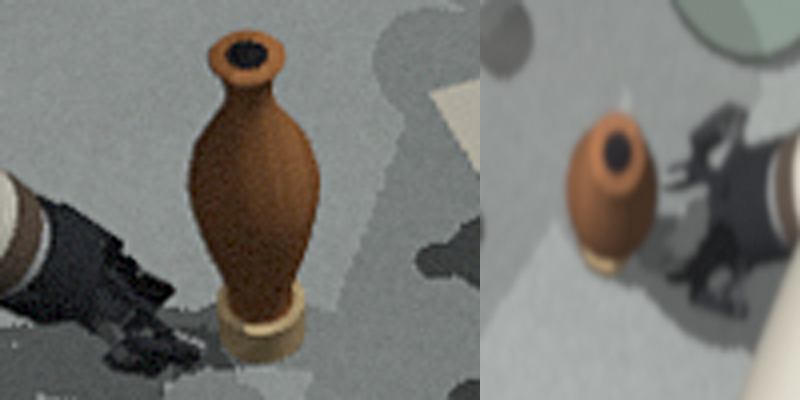

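Emit:
{"fn": "play_rows", "kwargs": {
  "steps": [
    [[0.002,0,0.0015,0],[0.002,0,0.0015,0],[0.002,0,0.0015,0],[0.002,0,0.0015,0],[0.002,0,0.0015,0]]
  ]
}}

```text
time: 12.48
ee_pos: [0.5197, -0.0582, 0.011]
tcp_rot: [-180.0, -37.3, 94.4]
wrist_force: [0.5, -0.1, 0.0]
opening: 0.05
grasp_force: 0.0
```

Emit:
{"fn": "play_rows", "kwargs": {
  "steps": [
    [[0.002,0,0.0015,0],[0.002,0,0.0015,0],[0.002,0,0.0015,0],[0.002,0,0.0015,0],[0.002,0,0.0015,0]]
  ]
}}

```text
time: 12.9
ee_pos: [0.5188, -0.0457, 0.0112]
tcp_rot: [-180.0, -37.2, 94.4]
wrist_force: [-0.1, -0.4, 0.3]
opening: 0.05
grasp_force: 0.0
```

```bash
cat > v.py <<'E'
from st import *
from h import *
import sys
# lip: dark mouth hole + block in scene -> block centre estimate
c=bot.camera('scene');h=cv2.cvtColor(c["img"],cv2.COLOR_BGR2HSV)
m=((h[...,2]<45)).astype(np.uint8)
g=[float(x) for x in sys.argv[1:3]]
u,v=pix(c,[g[0],g[1],.268]).astype(int)
best=None
for b in blobs(m,(u-25,v-12,u+25,v+14),5,5):
    x,y,w,hh=cv2.boundingRect(b)
    mm=cv2.moments(b);q=(mm["m10"]/mm["m00"],mm["m01"]/mm["m00"])
    print("mouth px",np.round(q,1),w,hh,"->",onz(c,*q,.266)[:2].round(4))
E
python3 v.py .515 -.025
```

```text
t 12.9 p [ 0.5188 -0.0457  0.0112] rot [-180.   -37.2   94.4] q [-23.7  19.   -3.1  87.6  32.3  56.1] F [-0.1 -0.4  0.3]
lean 37.2 dir 94.4 ydir 4.4 y.z -0.0
mouth px [291.2 138.3] 10 7 -> [ 0.5134 -0.0275]
```

Emit:
{"fn": "play_rows", "kwargs": {
  "steps": [
    [[0.0016,0,0.0012,0],[0.0016,0,0.0012,0],[0.0016,0,0.0012,0],[0.0016,0,0.0012,0],[0.0016,0,0.0012,0]]
  ]
}}

```text
time: 13.37
ee_pos: [0.518, -0.0357, 0.0113]
tcp_rot: [-180.0, -37.2, 94.4]
wrist_force: [0.6, 0.3, -0.4]
opening: 0.05
grasp_force: 0.0
```

```bash
python3 v.py .515 -.025
```

```text
t 13.3667 p [ 0.518  -0.0357  0.0113] rot [-180.   -37.2   94.4] q [-22.8  18.2  -4.   87.   32.6  57.1] F [ 0.6  0.3 -0.4]
lean 37.2 dir 94.4 ydir 4.4 y.z -0.0
mouth px [291.3 138.3] 10 7 -> [ 0.5136 -0.0275]
```

```bash
python3 -c "
from st import *
import cv2
a=bot.camera('scene')['img'][165:225,250:330];b=bot.camera('top')['img'][180:240,310:390]
w=bot.camera('wrist')['img']
cv2.imwrite('pics/c2.png',np.vstack([np.hstack([cv2.resize(a,(400,300),interpolation=2),cv2.resize(b,(400,300),interpolation=2)]),np.hstack([cv2.resize(w,(480,300)),np.zeros((300,320,3),np.uint8)])]))
"
```

```text
t 13.4167 p [ 0.518  -0.0355  0.0113] rot [-180.   -37.3   94.4] q [-22.8  18.2  -4.   87.   32.6  57.1] F [0.3 0.7 0.6]
lean 37.3 dir 94.4 ydir 4.4 y.z -0.0
```

View pics/c2.png

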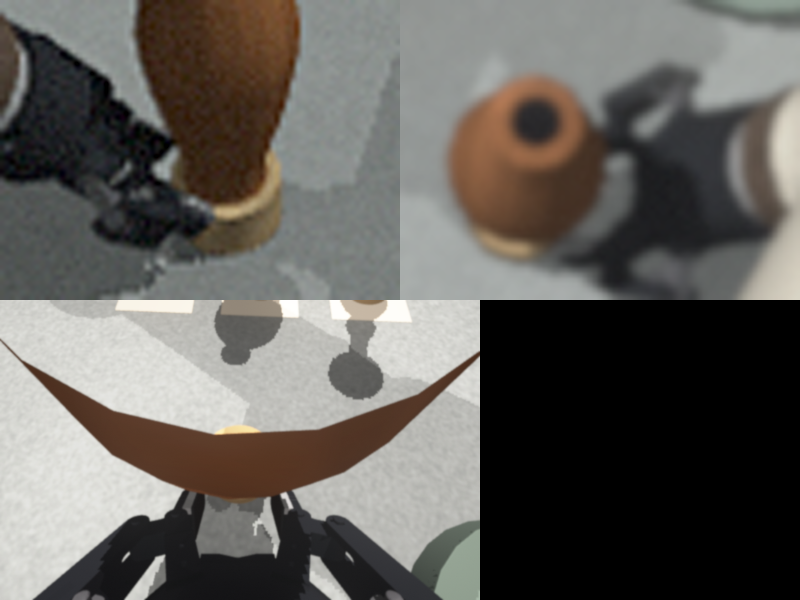

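```bash
python3 -c "
from st import *
from h import *
S=np.load('scene0.npz');T=np.load('top0.npz')
p=np.array(o['ee_pos'])
for a in(.025,.039,-.025,-.039):
  for b in(-.011,.011):
    for s in(0,.006,.012): 
      P=p+a*R[:,1]+b*R[:,0]-s*R[:,2];print(a,b,s,P.round(3),'sceneCrop',((pix(S,P)-[250,165])*5).round(),'topcrop',((pix(T,P)-[310,180])*5+[400,0]).round())
for P in([.517,-.028-.031,.036],[.517+.031,-.028,0.0],[.517,-.028,.036],[.517,-.028,0]):print(P,((pix(S,P)-[250,165])*5).round(),((pix(T,P)-[310,180])*5+[400,0]).round())
"
```

```text
t 13.5667 p [ 0.5181 -0.0359  0.0113] rot [180.  -37.2  94.4] q [-22.9  18.2  -4.   87.   32.5  57.1] F [ 0.2 -0.1 -0.7]
lean 37.2 dir 94.4 ydir 4.4 y.z 0.0
0.025 -0.011 0 [ 0.544 -0.043  0.005] sceneCrop [218. 247.] topcrop [544. 170.]
0.025 -0.011 0.006 [ 0.544 -0.046  0.009] sceneCrop [211. 244.] topcrop [551. 169.]
0.025 -0.011 0.012 [ 0.544 -0.05   0.014] sceneCrop [205. 241.] topcrop [557. 167.]
0.025 0.011 0 [ 0.542 -0.025  0.018] sceneCrop [246. 222.] topcrop [516. 165.]
0.025 0.011 0.006 [ 0.543 -0.029  0.023] sceneCrop [239. 219.] topcrop [522. 164.]
0.025 0.011 0.012 [ 0.543 -0.032  0.027] sceneCrop [233. 216.] topcrop [529. 162.]
0.039 -0.011 0 [ 0.558 -0.042  0.005] sceneCrop [228. 265.] topcrop [545. 147.]
0.039 -0.011 0.006 [ 0.558 -0.045  0.009] sceneCrop [222. 262.] topcrop [552. 146.]
0.039 -0.011 0.012 [ 0.558 -0.049  0.014] sceneCrop [215. 259.] topcrop [558. 144.]
0.039 0.011 0 [ 0.556 -0.024  0.018] sceneCrop [256. 240.] topcrop [517. 142.]
0.039 0.011 0.006 [ 0.557 -0.028  0.023] sceneCrop [250. 237.] topcrop [523. 140.]
0.039 0.011 0.012 [ 0.557 -0.031  0.027]
[... 522 characters left out ...]
topcrop [527. 246.]
-0.039 -0.011 0 [ 0.48  -0.048  0.005] sceneCrop [173. 167.] topcrop [542. 276.]
-0.039 -0.011 0.006 [ 0.48  -0.051  0.009] sceneCrop [167. 164.] topcrop [548. 275.]
-0.039 -0.011 0.012 [ 0.48  -0.055  0.014] sceneCrop [161. 161.] topcrop [555. 274.]
-0.039 0.011 0 [ 0.478 -0.03   0.018] sceneCrop [200. 142.] topcrop [513. 272.]
-0.039 0.011 0.006 [ 0.479 -0.034  0.023] sceneCrop [194. 139.] topcrop [520. 271.]
-0.039 0.011 0.012 [ 0.479 -0.037  0.027] sceneCrop [188. 136.] topcrop [526. 270.]
[0.517, -0.059, 0.036] [172. 185.] [570. 208.]
[0.548, -0.028, 0.0] [245. 250.] [521. 161.]
[0.517, -0.028, 0.036] [225. 170.] [517. 202.]
[0.517, -0.028, 0] [227. 210.] [515. 212.]
```

```bash
python3 -c "
from st import *
from h import *
S=np.load('scene0.npz');T=np.load('top0.npz');W=bot.camera('wrist')
p=np.array(o['ee_pos']);print('wristcam in tool',R.T@(W['xyz']-p),W['attitude'],W['vfov'])
sw=lambda P:(pix(W,P)*[.75,.75]+[0,300]).round()
for b in(-.04,.04):
  for a in(-.04,.04):
      P=p+a*R[:,1]+b*R[:,0]-.073*R[:,2];print(a,b,P.round(3),'sceneCrop',((pix(S,P)-[250,165])*5).round(),'topcrop',((pix(T,P)-[310,180])*5+[400,0]).round(),'wrist',sw(P))
for a in(-.032,.032):
  for s in(0,.006,.02,.04):
    P=p+a*R[:,1]+.011*R[:,0]-s*R[:,2];print('tip',a,s,sw(P))
c=np.array([.517,-.028,0])
for r,z in((.031,0),(.031,.036),(.036,.104),(.044,.15),(.044,.16)):
  print('vase',z,[sw(c+[r*np.cos(t),r*np.sin(t),z]).tolist() for t in np.radians([-90,90])])
"
```

```text
t 13.5667 p [ 0.5181 -0.0359  0.0113] rot [180.  -37.2  94.4] q [-22.9  18.2  -4.   87.   32.5  57.1] F [ 0.2 -0.1 -0.7]
lean 37.2 dir 94.4 ydir 4.4 y.z 0.0
wristcam in tool [ 0.07705303 -0.00023477 -0.17001932] [-1.60568903e+02 -1.29780102e-02  4.46728690e+00] 71.8067224146478
-0.04 -0.04 [ 0.484 -0.115  0.045] sceneCrop [ 57. 160.] topcrop [662. 272.] wrist [173. 582.]
0.04 -0.04 [ 0.564 -0.109  0.045] sceneCrop [111. 264.] topcrop [664. 136.] wrist [302. 582.]
-0.04 0.04 [ 0.479 -0.051  0.094] sceneCrop [158.  65.] topcrop [556. 256.] wrist [158. 461.]
0.04 0.04 [ 0.559 -0.045  0.094] sceneCrop [216. 168.] topcrop [559. 116.] wrist [318. 461.]
tip -0.032 0 [201. 463.]
tip -0.032 0.006 [200. 465.]
tip -0.032 0.02 [197. 472.]
tip -0.032 0.04 [192. 483.]
tip 0.032 0 [274. 463.]
tip 0.032 0.006 [275. 465.]
tip 0.032 0.02 [278. 472.]
tip 0.032 0.04 [284. 483.]
vase 0 [[235.0, 502.0], [240.0, 439.0]]
vase 0.036 [[234.0, 497.0], [240.0, 422.0]]
vase 0.104 [[230.0, 490.0], [242.0, 357.0]]
vase 0.15 [[220.0, 494.0], [247.0, 238.0]]
vase 0.16 [[215.0, 486.0], [248.0, 195.0]]
```

```bash
cat > tri.py <<'E'
from h import *
def tri(c1,p1,c2,p2):
    a,d=ray(c1,*p1);b,e=ray(c2,*p2);d/=np.linalg.norm(d);e/=np.linalg.norm(e)
    A=np.stack([d,-e],1);t=np.linalg.lstsq(A,b-a,rcond=None)[0];P,Q=a+d*t[0],b+e*t[1]
    return (P+Q)/2,np.linalg.norm(P-Q)
E
python3 -c "
from tri import *
S=np.load('scene0.npz');T=np.load('top0.npz')
P,g=tri(S,(281.3,215.5),T,(354.6,211.6));print(P,g)
R=Ro.from_euler('xyz',[180,-37.2,94.4],degrees=True).as_matrix()
print('in tool',R.T@(P-[.5207,-.0696,.0115]))
for z in(0,.01,.02,.03):
  q=onz(S,281.3,215.5,z);print('scene',z,q,R.T@(q-[.5207,-.0696,.0115]));q=onz(T,354.6,211.6,z);print('top',z,q)
"
```

```text
[ 0.5521922  -0.08389475  0.02909518] 0.007042611015374522
in tool [-0.00263906  0.03030271 -0.02409296]
scene 0 [ 0.53168803 -0.07520318  0.        ] [-0.0120743   0.01052578  0.00527273]
top 0 [ 0.55695408 -0.08907806  0.        ]
scene 0.01 [ 0.53904991 -0.0770217   0.01      ] [-0.00792243  0.01772644 -0.00413028]
top 0.01 [ 0.55501409 -0.08846827  0.01      ]
scene 0.02 [ 0.54641178 -0.07884022  0.02      ] [-0.00377055  0.0249271  -0.01353329]
top 0.02 [ 0.55307409 -0.08785847  0.02      ]
scene 0.03 [ 0.55377365 -0.08065875  0.03      ] [ 0.00038132  0.03212775 -0.0229363 ]
top 0.03 [ 0.55113409 -0.08724867  0.03      ]
```

Emit:
{"fn": "play_rows", "kwargs": {
  "steps": [
    [[-0.004,0,-0.003,0],[-0.004,0,-0.003,0],[-0.0027,0,0.0036,0],[-0.0027,0,0.0036,0],[0,0,0,0]]
  ]
}}

```text
time: 14.03
ee_pos: [0.5183, -0.0458, 0.0009]
tcp_rot: [-179.9, -37.3, 94.3]
wrist_force: [-0.7, -0.2, -0.8]
opening: 0.05
grasp_force: 0.0
```

```bash
python3 v.py .515 -.025
```

```text
t 14.0333 p [ 0.5183 -0.0458  0.0009] rot [-179.9  -37.3   94.3] q [-23.7  19.5  -3.7  86.7  32.3  56.1] F [-0.7 -0.2 -0.8]
lean 37.3 dir 94.5 ydir 4.4 y.z -0.001
mouth px [291.1 138.2] 10 7 -> [ 0.513  -0.0277]
```

No bench contact. Advancing in 2 mm rows.

Emit:
{"fn": "play_rows", "kwargs": {
  "steps": [
    [[0.0016,0,0.0012,0],[0.0016,0,0.0012,0],[0.0016,0,0.0012,0],[0.0016,0,0.0012,0],[0.0016,0,0.0012,0]]
  ]
}}

```text
time: 14.5
ee_pos: [0.5181, -0.0356, 0.0024]
tcp_rot: [180.0, -37.2, 94.4]
wrist_force: [1.4, -1.7, 1.1]
opening: 0.0503
grasp_force: 0.7
```

Emit:
{"fn": "play_rows", "kwargs": {
  "steps": [
    [[0.0016,0,0.0012,0],[0.0016,0,0.0012,0],[0.0016,0,0.0012,0],[0.0016,0,0.0012,0],[0.0016,0,0.0012,0]]
  ]
}}

```text
time: 14.92
ee_pos: [0.5173, -0.0259, 0.0023]
tcp_rot: [180.0, -37.2, 94.4]
wrist_force: [-0.1, -3.4, 1.1]
opening: 0.0502
grasp_force: 1.7
```

```bash
python3 v.py .515 -.025
```

```text
t 14.9167 p [ 0.5173 -0.0259  0.0023] rot [180.  -37.2  94.4] q [-22.   17.8  -5.5  85.3  32.8  58.1] F [-0.1 -3.4  1.1]
lean 37.2 dir 94.4 ydir 4.4 y.z 0.0
mouth px [294.2 137. ] 10 7 -> [ 0.5116 -0.0191]
```

Emit:
{"fn": "play_rows", "kwargs": {
  "steps": [
    [[0.003,-0.0013,0.0023,0],[0.003,-0.0019,0.0023,0],[0.003,-0.0019,0.0023,0],[0.003,-0.0019,0.0023,0],[0.003,-0.0019,0.0023,0]]
  ]
}}

```text
time: 15.38
ee_pos: [0.5068, -0.0073, 0.0023]
tcp_rot: [180.0, -37.3, 94.4]
wrist_force: [2.6, -3.4, 1.4]
opening: 0.05
grasp_force: 2.0
```

Emit:
{"fn": "play_rows", "kwargs": {
  "steps": [
    [[0.0036,-0.0022,0.0027,0],[0.0036,-0.0022,0.0027,0],[0.0036,-0.0022,0.0028,0],[0.0036,-0.0022,0.0028,0],[0.0036,-0.0022,0.0028,0]]
  ]
}}

```text
time: 15.8
ee_pos: [0.494, 0.0145, 0.0022]
tcp_rot: [180.0, -37.2, 94.4]
wrist_force: [1.9, -3.1, 1.7]
opening: 0.0499
grasp_force: 2.2
```

```bash
python3 v.py .5 .015
```

```text
t 15.8 p [0.494  0.0145 0.0022] rot [180.  -37.2  94.4] q [-18.9  12.6 -11.8  82.4  33.8  61.6] F [ 1.9 -3.1  1.7]
lean 37.2 dir 94.4 ydir 4.4 y.z 0.0
mouth px [306.5 126.6] 10 6 -> [0.4878 0.0213]
```

Emit:
{"fn": "play_rows", "kwargs": {
  "steps": [
    [[0.0045,-0.0028,0.0034,0],[0.0052,-0.0033,0.004,0],[0.0056,-0.0035,0.0043,0],[0.0056,-0.0035,0.0043,0],[0.0056,-0.0035,0.0042,0]]
  ]
}}

```text
time: 16.27
ee_pos: [0.4747, 0.0467, 0.0021]
tcp_rot: [-180.0, -37.3, 94.4]
wrist_force: [2.1, -4.1, 0.7]
opening: 0.0501
grasp_force: 2.6
```

Emit:
{"fn": "play_rows", "kwargs": {
  "steps": [
    [[0.0056,-0.0035,0.0043,0],[0.0056,-0.0035,0.0043,0],[0.0056,-0.0035,0.0042,0],[0.0056,-0.0035,0.0043,0],[0.0056,-0.0035,0.0042,0]]
  ]
}}

```text
time: 16.68
ee_pos: [0.4545, 0.0804, 0.0021]
tcp_rot: [-180.0, -37.2, 94.4]
wrist_force: [2.8, -3.8, 2.3]
opening: 0.0505
grasp_force: 2.6
```

```bash
python3 v.py .45 .08
```

```text
t 16.6833 p [0.4545 0.0804 0.0021] rot [-180.   -37.2   94.4] q [-13.    3.9 -21.3  77.7  35.3  68.5] F [ 2.8 -3.8  2.3]
lean 37.2 dir 94.4 ydir 4.4 y.z -0.0
mouth px [325.4 110.4] 8 6 -> [0.4482 0.0874]
```

Emit:
{"fn": "play_rows", "kwargs": {
  "steps": [
    [[0.0056,-0.0036,0.0043,0],[0.0056,-0.0036,0.0043,0],[0.0056,-0.0036,0.0042,0],[0.0056,-0.0036,0.0043,0],[0.0056,-0.0036,0.0042,0]]
  ]
}}

```text
time: 17.15
ee_pos: [0.4338, 0.114, 0.0019]
tcp_rot: [-180.0, -37.2, 94.4]
wrist_force: [1.8, -2.9, -0.1]
opening: 0.05
grasp_force: 2.5
```

Emit:
{"fn": "play_rows", "kwargs": {
  "steps": [
    [[0.0056,-0.0036,0.0043,0],[0.0056,-0.0036,0.0043,0],[0.0056,-0.0036,0.0042,0],[0.005,-0.0032,0.0038,0],[0.004,-0.0026,0.003,0]]
  ]
}}

```text
time: 17.57
ee_pos: [0.4147, 0.1452, 0.002]
tcp_rot: [-180.0, -37.3, 94.4]
wrist_force: [2.5, -1.7, -1.0]
opening: 0.05
grasp_force: 2.2
```

```bash
python3 v.py .41 .15
```

```text
t 17.5667 p [0.4147 0.1452 0.002 ] rot [-180.   -37.3   94.4] q [ -5.8  -4.8 -29.6  72.9  36.6  77.3] F [ 2.5 -1.7 -1. ]
lean 37.3 dir 94.4 ydir 4.4 y.z -0.0
mouth px [342.9  95.1] 9 5 -> [0.408  0.1528]
```

Emit:
{"fn": "play_rows", "kwargs": {
  "steps": [
    [[0.0039,-0.0025,0.003,0],[0.0039,-0.0025,0.003,0],[0.0039,-0.0025,0.0029,0],[0.0039,-0.0025,0.003,0],[0.0039,-0.0025,0.0029,0]]
  ]
}}

```text
time: 18.03
ee_pos: [0.4006, 0.1683, 0.002]
tcp_rot: [-180.0, -37.2, 94.4]
wrist_force: [2.4, -2.9, 0.6]
opening: 0.0501
grasp_force: 1.9
```

Emit:
{"fn": "play_rows", "kwargs": {
  "steps": [
    [[0.0039,-0.0025,0.003,0],[0.0039,-0.0025,0.003,0],[0.0032,-0.0015,0.0024,0],[0.0024,0,0.0018,0],[0.0024,0,0.0018,0]]
  ]
}}

```text
time: 18.45
ee_pos: [0.3927, 0.1875, 0.0021]
tcp_rot: [-180.0, -37.2, 94.4]
wrist_force: [0.4, -2.8, -0.4]
opening: 0.0505
grasp_force: 2.0
```

```bash
python3 v.py .39 .20
python3 - <<'E'
from workcell import bot
from h import *
c=bot.camera("top");h=cv2.cvtColor(c["img"],cv2.COLOR_BGR2HSV)
cv2.imwrite("pics/t9.png",np.hstack([cv2.resize(c["img"][180:300,200:320],(400,400),interpolation=2),cv2.resize(bot.camera("scene")["img"][70:220,320:470],(400,400),interpolation=2)]))
E
```

```text
t 18.45 p [0.3927 0.1875 0.0021] rot [-180.   -37.2   94.4] q [ -0.1  -9.9 -34.   69.4  37.1  84.3] F [ 0.4 -2.8 -0.4]
lean 37.2 dir 94.4 ydir 4.4 y.z -0.0
mouth px [354.4  86.5] 8 4 -> [0.386  0.1957]
```

View pics/t9.png

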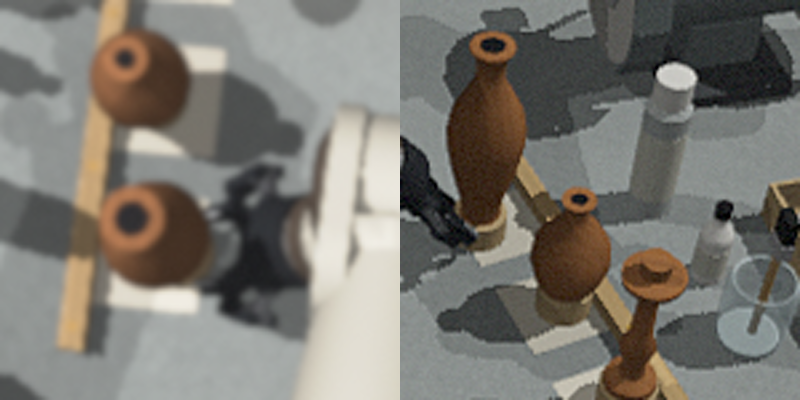

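Emit:
{"fn": "play_rows", "kwargs": {
  "steps": [
    [[0.0032,0.0002,0.0024,0],[0.0032,0.0002,0.0024,0],[0.0032,0.0002,0.0024,0],[0.0032,0.0002,0.0024,0],[0.0032,0.0002,0.0025,0]]
  ]
}}

```text
time: 19.02
ee_pos: [0.3924, 0.2077, 0.0021]
tcp_rot: [-180.0, -37.2, 94.4]
wrist_force: [0.1, -2.9, 0.2]
opening: 0.0501
grasp_force: 1.9
```

Emit:
{"fn": "play_rows", "kwargs": {
  "steps": [
    [[0.0024,0.0001,0.0018,0],[0.0016,0.0001,0.0012,0],[0.0012,0,0.0009,0],[0.0008,0,0.0006,0],[0.0008,0,0.0006,0]]
  ]
}}

```text
time: 19.43
ee_pos: [0.3919, 0.2158, 0.0022]
tcp_rot: [-180.0, -37.2, 94.4]
wrist_force: [0.1, -3.2, -0.2]
opening: 0.0499
grasp_force: 1.7
```

```bash
python3 v.py .39 .225
```

```text
t 19.4333 p [0.3919 0.2158 0.0022] rot [-180.   -37.2   94.4] q [  3.8 -11.  -34.9  66.6  37.2  89.3] F [ 0.1 -3.2 -0.2]
lean 37.2 dir 94.4 ydir 4.4 y.z -0.0
mouth px [364.  84.] 9 5 -> [0.3853 0.2241]
```

Emit:
{"fn": "play_rows", "kwargs": {
  "steps": [
    [[0.0008,0,0.0006,0],[0.0008,0,0.0006,0],[0.0008,0,0.0006,0],[0.0008,0,0.0006,0],[0.0008,0,0.0006,0]]
  ]
}}

```text
time: 19.9
ee_pos: [0.3916, 0.2208, 0.0022]
tcp_rot: [-180.0, -37.2, 94.4]
wrist_force: [0.4, -2.6, -2.8]
opening: 0.05
grasp_force: 1.7
```

Emit:
{"fn": "play_rows", "kwargs": {
  "steps": [
    [[0.0004,0,0.0003,0],[0.0004,0,0.0003,0],[0.0004,0,0.0003,0],[0.0004,0,0.0003,0],[0.0004,0,0.0003,0]]
  ]
}}

```text
time: 20.32
ee_pos: [0.3914, 0.2233, 0.0023]
tcp_rot: [-180.0, -37.2, 94.4]
wrist_force: [-0.5, -1.7, -1.1]
opening: 0.0497
grasp_force: 1.6
```

Emit:
{"fn": "play_rows", "kwargs": {
  "steps": [
    [[0.0003,0,0.0002,0],[0.0003,0,0.0002,0],[0.0003,0,0.0003,0],[0.0003,0,0.0002,0],[0.0003,0,0.0002,0]]
  ]
}}

```text
time: 20.73
ee_pos: [0.3913, 0.2251, 0.0023]
tcp_rot: [180.0, -37.2, 94.4]
wrist_force: [-0.4, -1.7, -2.0]
opening: 0.0498
grasp_force: 1.6
```

```bash
python3 v.py .39 .235
```

```text
t 20.7333 p [0.3913 0.2251 0.0023] rot [180.  -37.2  94.4] q [  5.1 -11.4 -35.2  65.6  37.2  90.9] F [-0.4 -1.7 -2. ]
lean 37.2 dir 94.4 ydir 4.4 y.z 0.0
mouth px [367.1  83.1] 9 5 -> [0.3848 0.2336]
```

Emit:
{"fn": "play_rows", "kwargs": {
  "steps": [
    [[0.0003,0,0.0002,0],[0.0003,0,0.0002,0],[0.0003,0,0.0003,0],[0.0003,0,0.0002,0],[0.0003,0,0.0002,0]]
  ]
}}

```text
time: 21.2
ee_pos: [0.3911, 0.227, 0.0023]
tcp_rot: [-180.0, -37.2, 94.4]
wrist_force: [0.3, -2.2, -1.3]
opening: 0.05
grasp_force: 1.6
```

Emit:
{"fn": "play_rows", "kwargs": {
  "steps": [
    [[0.0003,0,0.0002,0],[0.0003,0,0.0002,0],[0.0003,0,0.0003,0],[0.0003,0,0.0002,0],[0.0003,0,0.0002,0]]
  ]
}}

```text
time: 21.62
ee_pos: [0.3909, 0.2288, 0.0024]
tcp_rot: [-180.0, -37.2, 94.4]
wrist_force: [0.4, -2.5, -1.1]
opening: 0.0503
grasp_force: 1.6
```

Emit:
{"fn": "play_rows", "kwargs": {
  "steps": [
    [[0.0003,0,0.0002,0],[0.0003,0,0.0002,0],[0.0003,0,0.0003,0],[0.0003,0,0.0002,0],[0.0003,0,0.0002,0]]
  ]
}}

```text
time: 22.03
ee_pos: [0.3909, 0.23, 0.0023]
tcp_rot: [-180.0, -37.1, 94.4]
wrist_force: [-1.2, -13.3, 2.7]
opening: 0.0502
grasp_force: 6.1
```

```bash
python3 v.py .39 .238
```

```text
t 22.0333 p [0.3909 0.23   0.0023] rot [-180.   -37.1   94.4] q [  5.9 -11.7 -35.4  65.1  37.1  91.9] F [ -1.2 -13.3   2.7]
lean 37.1 dir 94.4 ydir 4.4 y.z -0.0
mouth px [368.6  82.4] 9 5 -> [0.3838 0.2386]
```

Emit:
{"fn": "play_rows", "kwargs": {
  "steps": [
    [[-0.0004,0,-0.0003,0],[-0.0012,0,-0.0009,0],[-0.0024,0,-0.0018,0],[-0.004,0,-0.003,0],[-0.0056,0,-0.0042,0]]
  ]
}}

```text
time: 22.5
ee_pos: [0.3922, 0.2136, 0.0026]
tcp_rot: [180.0, -37.3, 94.5]
wrist_force: [0.0, -0.5, -0.2]
opening: 0.0502
grasp_force: 0.0
```

Emit:
{"fn": "play_rows", "kwargs": {
  "steps": [
    [[-0.008,0,-0.006,0],[-0.012,0,-0.009,0],[-0.012,0,-0.009,0],[-0.012,0,-0.012,0],[-0.004,0,-0.02,0]]
  ]
}}

```text
time: 22.92
ee_pos: [0.3966, 0.1407, 0.0166]
tcp_rot: [-179.8, -37.3, 94.3]
wrist_force: [-0.3, 0.8, -0.3]
opening: 0.05
grasp_force: 0.0
```

Emit:
{"fn": "play_rows", "kwargs": {
  "steps": [
    [[-0.008,0,-0.02,0],[-0.008,0,-0.02,0],[-0.008,0,-0.02,0],[-0.004,0,-0.01,0],[0,0,0,0]]
  ]
}}

```text
time: 23.33
ee_pos: [0.4037, 0.0757, 0.0575]
tcp_rot: [179.9, -37.2, 94.3]
wrist_force: [0.3, -0.0, -0.3]
opening: 0.0501
grasp_force: 0.0
```

```bash
python3 v.py .39 .238
python3 - <<'E'
from workcell import bot
import cv2,numpy as np
a=bot.camera("top")["img"][130:300,190:400];b=bot.camera("scene")["img"][60:260,310:470]
cv2.imwrite("pics/fin.png",np.hstack([cv2.resize(a,(400,324),interpolation=2),cv2.resize(b,(400,324*1),interpolation=2)]) if 0 else np.hstack([cv2.copyMakeBorder(cv2.resize(a,(400,324),interpolation=2),0,176,0,0,0),cv2.resize(b,(400,500),interpolation=2)]))
E
```

```text
t 23.3333 p [0.4037 0.0757 0.0575] rot [179.9 -37.2  94.3] q [-15.1  -4.8 -23.6  85.4  34.8  66.1] F [ 0.3 -0.  -0.3]
lean 37.2 dir 94.2 ydir 4.3 y.z 0.001
mouth px [368.   82.8] 9 5 -> [0.3845 0.2363]
```

View pics/fin.png

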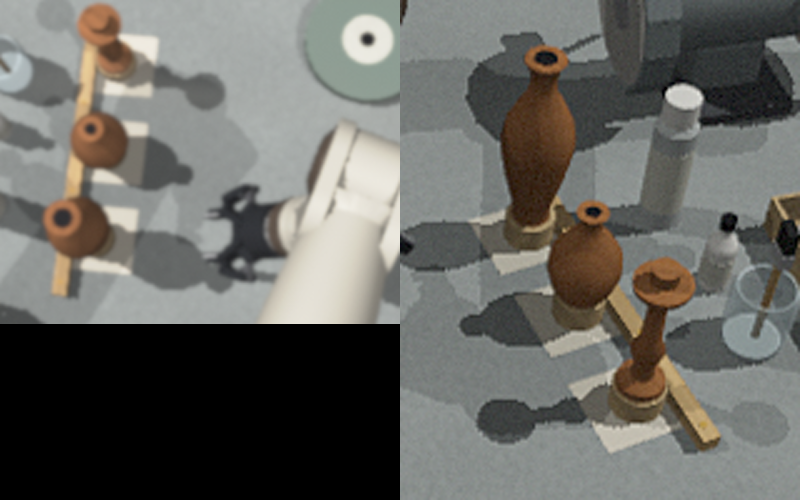

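```bash
python3 v.py .39 .238|tail -1;python3 v.py .39 .238|tail -1
```

```text
mouth px [368.   82.8] 9 5 -> [0.3845 0.2363]
mouth px [368.   82.8] 9 5 -> [0.3845 0.2363]
```

Emit:
{"fn": "play_rows", "kwargs": {
  "steps": [
    [[0,0,0,0],[0.004,0,0.01,0],[0.008,0,0.02,0],[0.008,0,0.02,0],[0.008,0,0.02,0]]
  ]
}}

```text
time: 24.0
ee_pos: [0.3972, 0.1433, 0.017]
tcp_rot: [-180.0, -37.3, 94.4]
wrist_force: [-0.0, -0.0, 0.3]
opening: 0.0498
grasp_force: 0.0
```

Emit:
{"fn": "play_rows", "kwargs": {
  "steps": [
    [[0.004,0,0.02,0],[0.012,0,0.012,0],[0.012,0,0.009,0],[0.012,0,0.009,0],[0.008,0,0.006,0]]
  ]
}}

```text
time: 24.42
ee_pos: [0.391, 0.2156, 0.0018]
tcp_rot: [-180.0, -37.3, 94.5]
wrist_force: [-0.7, -0.4, 0.4]
opening: 0.0503
grasp_force: 0.0
```

Emit:
{"fn": "play_rows", "kwargs": {
  "steps": [
    [[0.0032,0,0.0024,0],[0.0024,0,0.0018,0],[0.0016,0,0.0012,0],[0.0008,0,0.0006,0],[0.0008,0,0.0006,0]]
  ]
}}

```text
time: 24.83
ee_pos: [0.3913, 0.2245, 0.0023]
tcp_rot: [-180.0, -37.2, 94.4]
wrist_force: [0.3, 0.1, -0.1]
opening: 0.0498
grasp_force: 0.0
```

```bash
python3 v.py .39 .238
```

```text
t 24.8333 p [0.3913 0.2245 0.0023] rot [-180.   -37.2   94.4] q [  5.1 -11.4 -35.2  65.7  37.2  90.9] F [ 0.3  0.1 -0.1]
lean 37.2 dir 94.4 ydir 4.4 y.z -0.0
mouth px [368.   82.8] 9 5 -> [0.3845 0.2363]
```

Approaching in small steps to see whether the block is already seated.

Emit:
{"fn": "play_rows", "kwargs": {
  "steps": [
    [[0.0005,0,0.0004,0],[0.0005,0,0.0004,0],[0.0005,0,0.0004,0],[0.0004,0,0.0003,0],[0.0004,0,0.0003,0]]
  ]
}}

```text
time: 25.3
ee_pos: [0.3911, 0.2275, 0.0024]
tcp_rot: [-180.0, -37.3, 94.4]
wrist_force: [-1.0, -0.3, 0.2]
opening: 0.0501
grasp_force: 0.0
```

```bash
python3 v.py .39 .238|tail -1
```

```text
mouth px [368.   82.7] 9 5 -> [0.3843 0.2366]
```

Emit:
{"fn": "play_rows", "kwargs": {
  "steps": [
    [[0.0003,0,0.0002,0],[0.0003,0,0.0002,0],[0.0003,0,0.0002,0],[0,0,0,0],[0,0,0,0]]
  ]
}}

```text
time: 25.77
ee_pos: [0.391, 0.2286, 0.0024]
tcp_rot: [-180.0, -37.2, 94.4]
wrist_force: [0.0, -1.5, -1.1]
opening: 0.0503
grasp_force: 0.5
```

```bash
python3 v.py .39 .238|tail -1
```

```text
mouth px [368.   82.8] 9 5 -> [0.3845 0.2363]
```

Emit:
{"fn": "play_rows", "kwargs": {
  "steps": [
    [[0.0003,0,0.0002,0],[0.0002,0,0.0002,0],[0,0,0,0],[0,0,0,0],[0,0,0,0]]
  ]
}}

```text
time: 26.23
ee_pos: [0.391, 0.2291, 0.0023]
tcp_rot: [-180.0, -37.2, 94.4]
wrist_force: [0.5, -4.9, -0.1]
opening: 0.05
grasp_force: 2.0
```

```bash
python3 v.py .39 .238|tail -1
```

```text
mouth px [368.   82.8] 9 5 -> [0.3845 0.2363]
```

Force reaches 4.9 N and the vase does not move, so the block is seated. Withdrawing gently.

Emit:
{"fn": "play_rows", "kwargs": {
  "steps": [
    [[-0.0004,0,-0.0003,0],[-0.0008,0,-0.0006,0],[-0.0024,0,-0.0018,0],[-0.004,0,-0.003,0],[-0.0056,0,-0.0042,0]]
  ]
}}

```text
time: 26.7
ee_pos: [0.3921, 0.2127, 0.0024]
tcp_rot: [180.0, -37.3, 94.5]
wrist_force: [0.9, -1.0, 0.6]
opening: 0.0502
grasp_force: 0.0
```

Emit:
{"fn": "play_rows", "kwargs": {
  "steps": [
    [[-0.008,0,-0.006,0],[-0.012,0,-0.009,0],[-0.012,0,-0.009,0],[-0.012,0,-0.012,0],[-0.004,0,-0.02,0]]
  ]
}}

```text
time: 27.12
ee_pos: [0.3965, 0.1398, 0.0164]
tcp_rot: [-179.8, -37.3, 94.3]
wrist_force: [0.2, 0.3, -1.1]
opening: 0.0502
grasp_force: 0.0
```

Emit:
{"fn": "play_rows", "kwargs": {
  "steps": [
    [[-0.008,0,-0.02,0],[-0.008,0,-0.02,0],[-0.004,0,-0.01,0],[0,0,0,0],[0,0,0,0]]
  ]
}}

```text
time: 27.53
ee_pos: [0.4016, 0.0943, 0.0455]
tcp_rot: [180.0, -37.3, 94.3]
wrist_force: [0.2, 1.2, -1.2]
opening: 0.0497
grasp_force: 0.0
```

```bash
python3 v.py .39 .238; python3 -c "
from workcell import bot
print(bot.job_done())"
```

```text
t 27.5333 p [0.4016 0.0943 0.0455] rot [180.  -37.3  94.3] q [-12.8  -5.8 -25.7  82.7  35.4  68.9] F [ 0.2  1.2 -1.2]
lean 37.3 dir 94.3 ydir 4.3 y.z 0.0
mouth px [368.   82.8] 9 5 -> [0.3845 0.2363]
the job is handed in; nothing more can be done
None
```

The vase was slid by its block onto the empty card and seated against the batten (about 13 N at most in the readings), the gripper was withdrawn, and the job was handed in at about 27.5 s; one unexplained wrist-force reading of about 110 N (limit 120) came earlier, in free air at 0.9 s beside the bench grinder.

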